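# Lift the lid off the potato pan with the lid lifter

### The arm

A 6-joint arm with a two-finger parallel gripper is mounted at the origin on the work surface. World frame = base frame: x ahead of the robot, y to its left, z up, the work surface at z = 0. Lengths are in m, angles in rad, forces in N, time in s.
With the tool pointing down it reaches from about 0.3 to 0.75 m from the base axis. Payload 8.5 kg.
Tool frame: the origin (TCP) lies midway between the tips of the shut fingers; the grasp point (between the pads) lies 19 mm behind it; z points along the fingers, y is the line along which they close (so a half turn about z gives the same grasp; the last joint's range is limited). The gripper opens to 85 mm and grips with 20 to 120 N. Pads are 22 mm wide; open, the fingers measure 114 mm over their backs; the gripper's body (76 mm by 85 mm) begins 54 mm behind the grasp point. The pads swing forward as they close: fully open they stand 13 mm farther back than shut.
Start: joints at [-1.461, 0.381, 1.297, -0, 1.464, -0.215], TCP at [0.176, -0.521, 0.209] pointing down, gripper open.
Joint ranges: [-3.11, 3.11], [-0.89, 2.33], [0.22, 2.48], [-1.42, 4.56], [0.17, 2.85], [-2.88, 2.88]. Speed limits (rad/s): [2.39, 2.39, 3.14, 3.14, 3.14, 3.14].

### API

Orientations are given as a unit quaternion [x, y, z, w].
In Python, from bench import manip gives the robot as it stands.
- The arm moves only by the tool jog_arm, never from a script. Its argument "plan" is a list of rows, each a list of 4 numbers: the shift along the tool's x, y, z in mm, then the turn about the tool's z in units of 8 degrees (1.0 is 8 degrees). In form: [[dx, dy, dz, twist], ...]. A call has 1 to 8 rows; each row is the pose to reach, as a shift and turn from the pose commanded when the call began, along the tool's axes at that moment; what a row does not reach only later rows make up. A row lasts 1/8 s, in which the tool goes at most 62.5 mm and 10.7 degrees, less where a joint would pass 70% of its speed; a pose out of reach is approached as far as the arm can. A call with a gripper value outside its range is refused whole. "gripper" is the opening, from 0 (shut) to 1 (fully open), set as the call begins (left out, the last holds). The fingers move at their own pace and stop on an object; "squeeze" is the grip in N (left out, the last holds). Time passes only in rows, so rows that repeat a pose let the fingers close. It gives the time, the measured TCP pose, the force, the opening and the grip force at its end, in the units of the state.
- manip.get_state(): the state, without advancing time (a new reading comes with each control period).
- manip.grab_frame(name): name is "side" or "top"; returns the picture (420x560x3 uint8, blue, green, red); there is no depth.
- manip.calibration(name): a dict with "vertical_fov" (degrees; the focal length in pixels is half the picture's height over the tangent of half this angle, whatever the lens; pixels are square), "cx", "cy" (the principal point, pixels), "dist" ([k1, k2, p1, p2, k3] as OpenCV has them; the pictures are not rectified), "R" (3x3) and "t" (3): a world point X has camera coordinates R X + t. Camera axes: x right, y down, z forward; pixel columns grow to the right and rows downward; lengths in m; the calibration is good to about 2 mm. A picture is of the moment at which its call begins. calibration takes no time and is no camera call.
- manip.finish_job(): hands the job in; it is judged then, once.
The state is a dict: "time": time; "joints": joint angles; "qvel": joint speeds; "joint_efforts": joint torques, N m; "position": TCP position; "ee_rot": TCP orientation; "wrist_force": force on the tool from outside, world axes, zero at the start; "moment": the same for the moment, N m; "width": finger opening in m; "gripper_force": force on a finger pad.
Only numpy, scipy, OpenCV 4.12 (cv2) and the standard library are available. Lean on these libraries where they do the work, as an engineer would, in place of code of your own. Each camera call takes 0.05 s, during which the arm holds its last target. There are 200 camera calls.

### The job

The potato pan is hot: take the lid lifter from its stand by its wooden grip, catch the pan lid's handle with the lifter's hooks, lift the lid off level and set it gently, right way up, in the middle of the wooden slatted board. Then hang the lifter back in its stand and let go. Never touch the hot pan or its lid with the gripper or arm, and leave the pan and everything else standing where it is.

Things in the scene. Friction and masses are not known exactly. Their poses are not given: they have to be found in the camera images.
- pan: wide aluminium cooking pan of potatoes, loose on the table, outer diameter 160 mm, 65 mm high, wall 4 mm, with two small loop ears on its x sides reaching 104 mm from the axis. Origin: centre of its underside, z up.
- lid: loose aluminium lid on the pan, about 350 g: flange 168 mm across over a plug 140 mm across and 6 mm deep; top face 12 mm above the origin. A fixed upright hoop handle of 8 mm dark steel bar stands across it along its y. Origin: centre of the plug's underside, z up; 59 mm above the pan's origin when on the pan, on the board's top face when on the board.
- lid_bar (a point): centre of the hoop's straight level top bar, 64 mm above the lid's origin, on its axis. The bar runs along y, +-34 mm; the legs splay to +-45 mm at the lid's top. The opening below the bar is 48 mm high and is entered along the lid's x, from either side alike. Axes as the lid's.
- board: square slatted wooden board, 210 x 210 mm, 18 mm thick, fixed flat on the table; the lid is to lie on it. Origin: centre of its underside; top face at 18 mm.
- stand: dark steel stand fixed to the table: foot 120 x 80 x 10 mm, back post at x 48 to 58 mm, two level prongs along x from -32 to 58 mm with a 20 mm slot between, open at -x; prongs' top 115 mm high, 8 mm thick, 44 mm over both. Lift the lifter about 10 mm and draw it along -x out of the slot. Origin: centre of the foot's underside.
- cradle (a point): point on the stand's axis at the top of the prongs, mid slot, 115 mm above the table: the lifter's origin lies here, its axes parallel to the stand's, when it hangs home.
- lifter: lid lifter, 160 g, hanging upright in the stand. Origin: on the shaft axis, underside of its steel collar (44 x 50 mm in x, y; 6 mm thick); z up. Wooden grip above it, 44 mm along x, 22 mm along y (grip across y from above), from 6 to 56 mm above the origin. Below: 8 mm shaft to z = -60 mm, then two J hooks that point along +x.
- lifter_seat (a point): where the centre of the lid's handle bar rests in the hooks: x = 13, z = -79 mm from the lifter's origin. The twin J hooks, of 8 mm bar, at y = +-11 mm, open upwards; centre line: down at x = 0 to z = -78, bottom bend at x = 13, z = -90, up to the tip at x = 31, z = -72 mm.
- saucepan: smaller steel saucepan with a black ball knob and a long handle, 122 mm across, 106 mm high; bystander. Origin: centre of its underside.
- mug: white mug, 76 mm across, 88 mm high; bystander. Origin: centre of its underside.
- tin: food tin, 74 mm across, 110 mm high; bystander. Origin: centre of its underside.
- spoon: wooden spoon, 240 mm, lying at the left; bystander. Origin: centre of its underside.
- spatula: spatula, 260 mm, lying at the right; bystander. Origin: centre of its underside.
Mind the look-alikes: they are no part of the job. Leave any pink look-alike of the lifter alone. Leave any blue look-alike of the stand alone.

How it is judged:
On the way, in this order (a step that is already met when the one before it is completed fails the run):
1. the lid hangs from the lifter, clear above the pan (height (world z) of lid above 0.085 m and contact force between lifter and lid above 1 N and contact force between lid and pan below 0.1 N), for 0.2 s.
2. the lid lies flat in the middle of the board, free of the lifter (horizontal distance between lid and board below 0.035 m and z of lid in the frame of board between 0.014 and 0.022 m and angle between lid's own z axis and vertical below 0.06 rad and contact force between lifter and lid below 0.1 N and linear speed of lid below 0.03 m/s), for 0.2 s.
At the end, for the whole second after the job is handed in: Lid still, flat (0.06 rad), right way up on the board, centre within 35 mm of the board's; lifter still and upright (0.1 rad) in the stand, its origin within 20 mm sideways and 5 mm in height of the cradle point; pan within 30 mm of where it stood (horizontal distance between lid and board below 0.035 m and z of lid in the frame of board between 0.014 and 0.022 m and angle between lid's own z axis and vertical below 0.06 rad and linear speed of each of lid, lifter below 0.02 m/s and horizontal distance between lifter and cradle below 0.02 m and z of lifter in the frame of cradle between -0.004 and 0.005 m and angle between lifter's own z axis and vertical below 0.1 rad and distance of pan from where it was at the start of the episode below 0.03 m); the robot touches nothing.
It fails at once if the gripper or arm touches the hot lid or pan (contact force between any of the fingers, the arm and lid above 0.5 N or contact force between any of the fingers, the arm and pan above 0.5 N).
It fails at once if the lid is tilted more than 0.5 rad (angle between lid's own z axis and vertical above 0.5 rad).
It fails at once if the lid comes down on the board at more than 0.5 m/s (dropped) (horizontal distance between lid and board below 0.15 m and z of lid in the frame of board below 0.035 m and linear speed of lid above 0.5 m/s).
It fails at once if the pan is shoved more than 30 mm or tipped (distance of pan from where it was at the start of the episode above 0.03 m or angle between pan's own z axis and vertical above 0.2 rad).
It fails at once if a bystander is moved more than 30 mm (distance of any of saucepan, mug, tin, spoon, spatula from where it was at the start of the episode above 0.03 m).
It also fails if it takes over 61 s, if anything falls off the work surface, if the arm or the gripper's body presses on something with over 40 N, if the wrist force passes 120 N, or if a joint passes its speed limit or range.

## Working session

There is one attempt and no reset: what is moved stays moved. The work goes in short steps, Python scripts to look and compute and a tool call to move; the robot and the scene stay as the last step left them, time stands still between calls to the robot, and variables do not carry over. Pictures are saved under pics/ and viewed, at most 10 in all, crops included, and the job is handed in when it is done.

Besides the shell and the picture viewer there is one more tool, called by a JSON object that holds its "name" and its "arguments". jog_arm: Moves the arm, as the interface text tells. Its arguments: {"type":"object","properties":{"plan":{"type":"array"},"gripper":{"type":"number"},"squeeze":{"type":"number"}},"required":["plan"]}

```bash
mkdir -p pics; python3 - <<'E'
from bench import manip
import cv2
for n in("side","top"):
    cv2.imwrite(f"pics/{n}0.png",cv2.resize(manip.grab_frame(n),(800,600),interpolation=cv2.INTER_CUBIC))
    c=manip.calibration(n);print(n,c)
s=manip.get_state();print(s["time"],s["position"],s["ee_rot"],s["width"])
E
```

```text
side {'vertical_fov': 48.932519848748356, 'cx': 281.74690501596416, 'cy': 203.2037723239114, 'dist': array([-0.08212719,  0.        ,  0.        ,  0.        ,  0.        ]), 'R': array([[-0.70155737, -0.71260783, -0.00270961],
       [-0.48540203,  0.4806518 , -0.73031412],
       [ 0.52172994, -0.511042  , -0.6831061 ]]), 't': array([0.31358136, 0.30226619, 1.11599814])}
top {'vertical_fov': 51.28831982058394, 'cx': 278.6751658887275, 'cy': 214.01902089480467, 'dist': array([-0.06856852,  0.        ,  0.        ,  0.        ,  0.        ]), 'R': array([[ 4.35040659e-02, -9.99053240e-01, -1.40863868e-04],
       [-9.76914856e-01, -4.25105247e-02, -2.09356681e-01],
       [ 2.09152482e-01,  9.24547882e-03, -9.77839333e-01]]), 't': array([-0.01267916,  0.47980243,  1.49533697])}
0.1 [ 0.17546811 -0.52095094  0.20855764] [ 9.86843311e-01  1.61678139e-01  2.84456119e-05 -6.76476238e-04] 0.08558721941596106
```

View pics/side0.png

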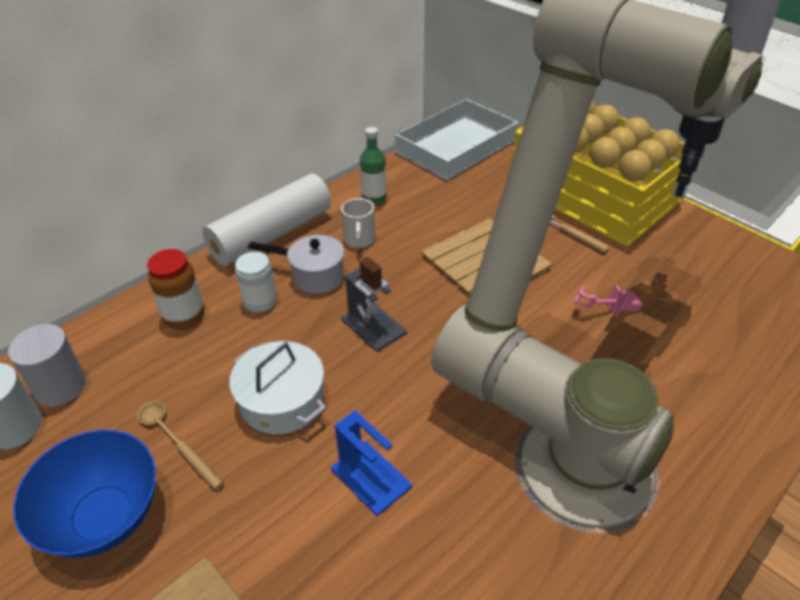

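View pics/top0.png

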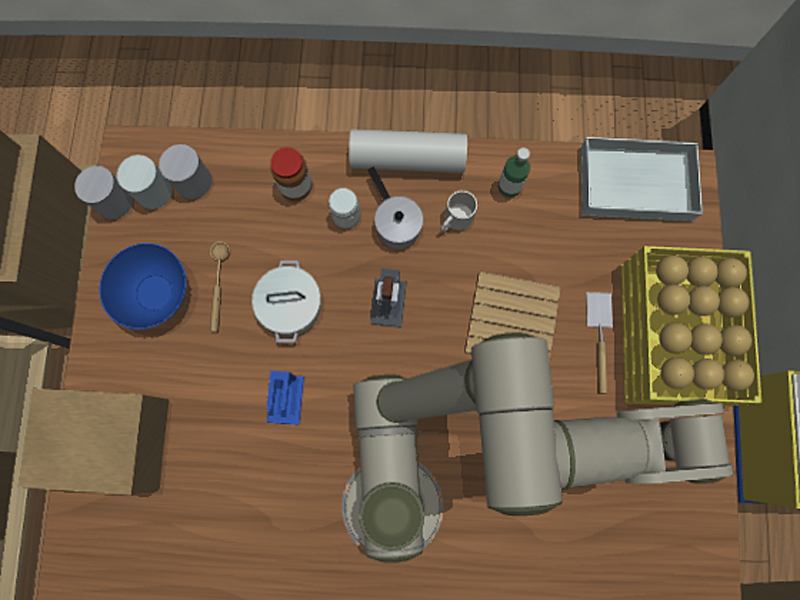

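Candidates for the lifter: the wood-gripped one at top (387,288) / side (370,275), and the pink look-alike at side (610,300). Candidates for the stand: dark at top (388,300) / side (373,315), and blue at top (285,398) / side (370,465). I choose the wood-gripped lifter in the dark stand. Next is a close crop.

```bash
python3 - <<'E'
from bench import manip
import cv2, numpy as np
t=manip.grab_frame("top");s=manip.grab_frame("side")
def crop(im,x,y,w=80,h=60): return cv2.resize(im[y:y+h,x:x+w],(400,300),interpolation=cv2.INTER_CUBIC)
m=np.vstack([np.hstack([crop(t,235,180),crop(s,225,175)]),np.hstack([crop(t,160,180),crop(s,155,230)])])
cv2.imwrite("pics/m1.png",m)
m=np.vstack([np.hstack([cv2.resize(t[180:255,315:415],(400,300)),cv2.resize(s[145:220,290:390],(400,300))])])
cv2.imwrite("pics/m2.png",m)
E
```

```text
(no output)
```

View pics/m1.png

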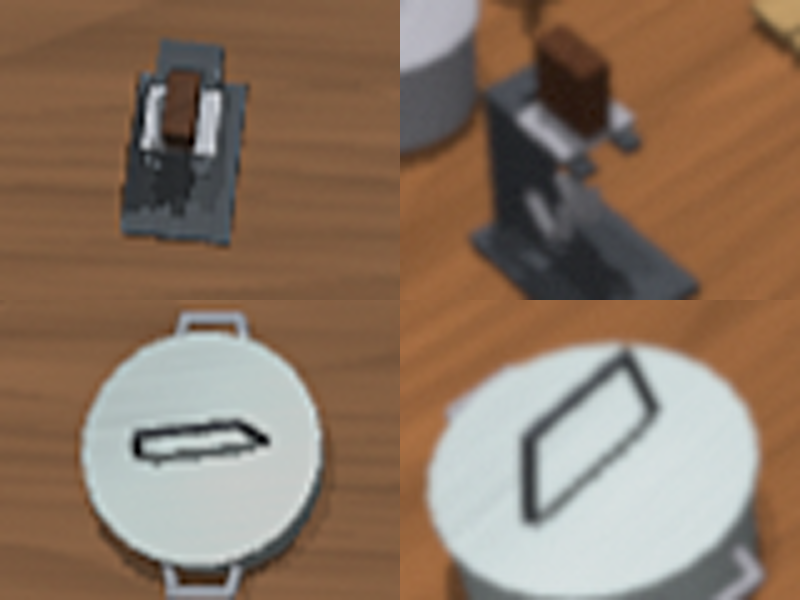

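View pics/m2.png

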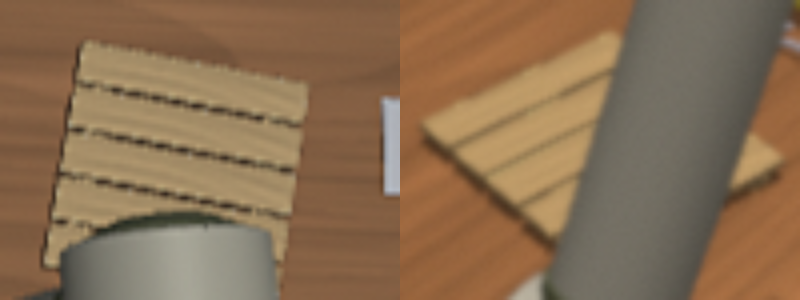

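```bash
cat > h.py <<'E'
from bench import manip
import cv2, numpy as np
from scipy.optimize import least_squares
def cam(n):
    c=manip.calibration(n);f=210/np.tan(np.radians(c["vertical_fov"]/2))
    return c["R"],c["t"],np.array([[f,0,c["cx"]],[0,f,c["cy"]],[0,0,1]]),c["dist"]
C={n:cam(n) for n in("top","side")}
def proj(n,P):
    R,t,K,d=C[n];return cv2.projectPoints(np.float64(P).reshape(-1,1,3),cv2.Rodrigues(R)[0],t,K,d)[0][:,0]
def px(uv,o,s): return np.array(o)+(np.array(uv)+.5)/s-.5
def fit(obs,x0):
    """obs: (cam, local xyz mm, pixel); fits x,y,yaw"""
    def W(p,l): c,s=np.cos(p[2]),np.sin(p[2]);l=np.array(l)/1e3;return [p[0]+c*l[0]-s*l[1],p[1]+s*l[0]+c*l[1],l[2]]
    r=lambda p:np.ravel([proj(n,[W(p,l)])[0]-u for n,l,u in obs])
    q=least_squares(r,x0,loss="soft_l1");return q.x,r(q.x).reshape(-1,2).round(1)
E
python3 - <<'E'
from h import *
T=lambda u,v:px((u,v),(235,180),5);S=lambda u,v:px((u,v),(225,175),5)
np.set_printoptions(suppress=True,precision=4)
def show(n,o,x0):
    p,r=fit(o,x0);print(n,p,np.degrees(p[2]));print(r.tolist())
show("stand",[("top",(-60,40,10),T(121,235)),("top",(-60,-40,10),T(228,244)),("top",(60,-40,10),T(247,85)),("side",(-60,-40,10),S(298,285)),("side",(60,40,10),S(72,240))],[.5,0,0])
show("lifter",[("top",(22,11,171),T(170,68)),("top",(22,-11,171),T(200,71)),("top",(-22,-11,171),T(193,145)),("top",(-22,11,171),T(163,142)),
 ("side",(22,11,171),S(137,38)),("side",(22,-11,171),S(160,23)),("side",(-22,-11,171),S(208,57)),("side",(-22,11,171),S(184,73))],[.5,0,0])
T=lambda u,v:px((u,v),(160,180),5);S=lambda u,v:px((u,v),(155,230),5)
show("lid",[("top",(0,34,123),T(137,133)),("top",(0,-34,123),T(240,123)),("side",(0,34,123),S(127,138)),("side",(0,-34,123),S(228,52)),
 ("top",(0,45,71),T(138,156)),("top",(0,-45,71),T(268,140)),("side",(0,45,71),S(132,222)),("side",(0,-45,71),S(257,108)),("top",(0,0,71),T(202,150))],[.5,.3,0])
T=lambda u,v:px((u,v),(315,180),4);S=lambda u,v:px((u,v),(290,145),4)
show("board",[("top",(105,105,18),T(84,40)),("top",(105,-105,18),T(308,82)),("top",(-105,105,18),T(43,265)),
 ("side",(105,105,18),S(22,125)),("side",(105,-105,18),S(215,32)),("side",(-105,-105,18),S(380,158))],[.5,-.3,0])
s=manip.get_state();print(s["time"],s["position"],s["ee_rot"])
E
```

```text
stand [ 0.4975  0.0351 -0.0647] -3.709520448780793
[[-0.2, -0.3], [0.5, 0.3], [0.2, -0.0], [0.7, 0.4], [-1.2, -0.0]]
lifter [ 0.4996  0.0333 -0.0423] -2.4259970397432746
[[-0.1, 0.2], [0.6, 0.1], [0.8, -1.7], [0.1, -1.6], [-1.3, 0.6], [0.4, 0.1], [1.3, 1.1], [-0.2, 1.6]]
lid [0.4821 0.2825 0.1544] 8.844626289227897
[[0.9, 0.4], [0.2, 0.2], [0.6, 0.5], [-0.2, 1.1], [0.5, -0.6], [0.1, -0.1], [-0.3, -0.1], [-0.6, 0.8], [0.5, -0.7]]
board [ 0.4677 -0.2839 -0.1481] -8.484293427978214
[[-0.1, 0.0], [0.5, 0.2], [0.5, -0.3], [-0.8, -0.1], [-1.0, 0.3], [1.3, 0.7]]
0.2 [ 0.1755 -0.5211  0.2088] [ 0.9868  0.1617  0.     -0.0004]
```

```bash
cat >> h.py <<'E'
from scipy.spatial.transform import Rotation as Rn
def go(x,y,z,yaw):
    s=manip.get_state();R=Rn.from_quat(s["ee_rot"]).as_matrix();p=s["position"]
    d=R.T@(np.array([x,y,z])-p)*1e3;y0=np.arctan2(R[1,0],R[0,0])
    print("t",round(s["time"],2),"pos",np.round(p*1e3,1),"yaw",round(y0,4),"tilt",np.round(R[:2,2],3),"shift",d.round(1),"twist",round(np.degrees(y0-yaw)/8,3),"w",np.round(s["wrist_force"],1),round(s["width"]*1e3,1))
E
python3 -c "
from h import *
go(.4985,.034,.26,-.055)"
```

```text
t 0.2 pos [ 175.5 -521.1  208.8] yaw 0.3248 tilt [-0.     0.001] shift [ 483.3 -423.   -50.8] twist 2.72 w [-0.2 -0.3 -0.4] 85.5
```

{"name": "jog_arm", "arguments": {"plan": [[0,0,-52,0],[50,-40,-52,0.7],[95,-82,-52,1.4],[140,-124,-52,2.1],[185,-166,-52,2.7],[232,-207,-52,2.7],[280,-248,-52,2.7],[325,-288,-52,2.7]], "gripper": 1}}

```text
time: 1.2
position: [0.3923, -0.1427, 0.2612]
ee_rot: [1.0, -0.026, 0.0, 0.0]
wrist_force: [0.9, -0.1, -0.0]
width: 0.0854
gripper_force: 0.0
```

```bash
python3 -c "
from h import *
go(.4985,.034,.26,-.055)"
```

```text
t 1.2 pos [ 392.3 -142.7  261.2] yaw -0.0524 tilt [ 0. -0.] shift [  96.8 -182.     1.2] twist 0.019 w [ 0.9 -0.1 -0. ] 85.4
```

{"name": "jog_arm", "arguments": {"plan": [[30,-55,0,0],[60,-110,0,0],[85,-160,0,0],[97,-182,0,0],[97,-182,30,0],[97,-182,60,0],[97,-182,60,0]]}}

```text
time: 2.08
position: [0.497, 0.0324, 0.1996]
ee_rot: [1.0, -0.026, -0.002, -0.0]
wrist_force: [0.3, -0.2, 0.6]
width: 0.0851
gripper_force: 0.0
```

```bash
python3 - <<'E'
from h import *
go(.4985,.034,.133,-.055)
t=manip.grab_frame("top");s=manip.grab_frame("side")
cv2.imwrite("pics/m3.png",np.hstack([cv2.resize(t[150:250,220:320],(400,400)),cv2.resize(s[130:230,215:315],(400,400))]))
E
```

```text
t 2.08 pos [497.   32.4 199.6] yaw -0.0521 tilt [-0.004  0.001] shift [ 1.8 -1.7 66.6] twist 0.021 w [ 0.3 -0.2  0.6] 85.1
```

View pics/m3.png

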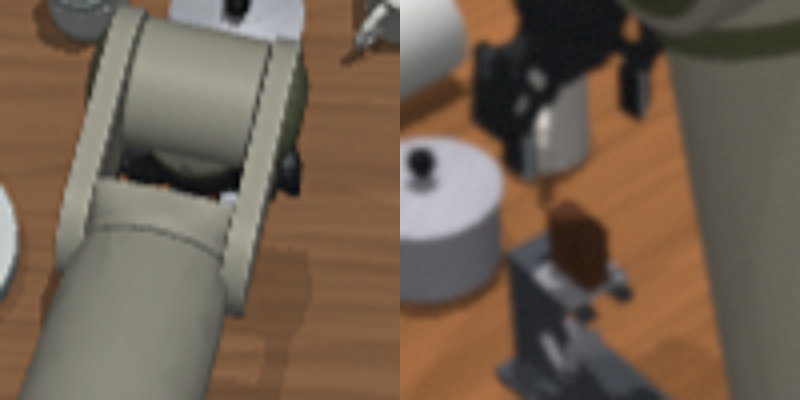

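The open fingers, with tips at about (520,165) and (635,110) in the side crop, straddle the wooden grip, whose top is at about (577,215). I descend and close.

{"name": "jog_arm", "arguments": {"plan": [[2,-1,30,0],[2,-1,55,0],[2,-1,66,0],[2,-1,66,0]]}}

```text
time: 2.68
position: [0.5004, 0.0329, 0.1357]
ee_rot: [1.0, -0.026, 0.0, 0.0]
wrist_force: [-0.6, 0.9, 0.8]
width: 0.0857
gripper_force: 0.0
```

{"name": "jog_arm", "arguments": {"plan": [[0,0,0,0],[0,0,0,0],[0,0,0,0],[0,0,0,0],[0,0,0,0],[0,0,0,0]], "gripper": 0, "squeeze": 60}}

```text
time: 3.42
position: [0.5002, 0.0331, 0.1356]
ee_rot: [1.0, -0.026, 0.0, -0.0]
wrist_force: [-1.2, 1.2, 5.7]
width: 0.0206
gripper_force: 59.3
```

```bash
python3 -c "
from h import *
go(.4985,.034,.145,-.055)"
```

```text
t 3.42 pos [500.2  33.1 135.6] yaw -0.0521 tilt [ 0.001 -0.   ] shift [-1.8 -0.8 -9.4] twist 0.021 w [-1.2  1.2  5.7] 20.6
```

Gripped at a width of 20.6 mm. The home TCP is (500.2, 33.1, 135.6). I lift and draw out along -x.

{"name": "jog_arm", "arguments": {"plan": [[0,0,-6,0],[0,0,-13,0],[0,0,-13,0],[-20,0,-13,0],[-45,0,-13,0],[-70,0,-13,0],[-92,0,-13,0],[-92,0,-13,0]]}}

```text
time: 4.42
position: [0.4072, 0.038, 0.1482]
ee_rot: [1.0, -0.026, -0.0, -0.0]
wrist_force: [0.9, 0.6, -0.8]
width: 0.0203
gripper_force: 58.9
```

{"name": "jog_arm", "arguments": {"plan": [[0,0,-30,0],[0,0,-70,0],[0,0,-80,0]]}}

```text
time: 4.8
position: [0.4097, 0.0376, 0.2299]
ee_rot: [1.0, -0.026, 0.002, 0.0]
wrist_force: [-0.3, 0.3, -2.6]
width: 0.0204
gripper_force: 59.2
```

```bash
python3 - <<'E'
from h import *
go(.4238,.2733,.23,.154)
t=manip.grab_frame("top");s=manip.grab_frame("side")
cv2.imwrite("pics/m4.png",np.hstack([cv2.resize(t[150:250,150:250],(400,400)),cv2.resize(s[130:230,235:335],(400,400))]))
E
```

```text
t 4.8 pos [409.7  37.6 229.9] yaw -0.0522 tilt [ 0.004 -0.001] shift [ 1.800e+00 -2.362e+02 -2.000e-01] twist -1.477 w [-0.3  0.3 -2.6] 20.4
```

View pics/m4.png

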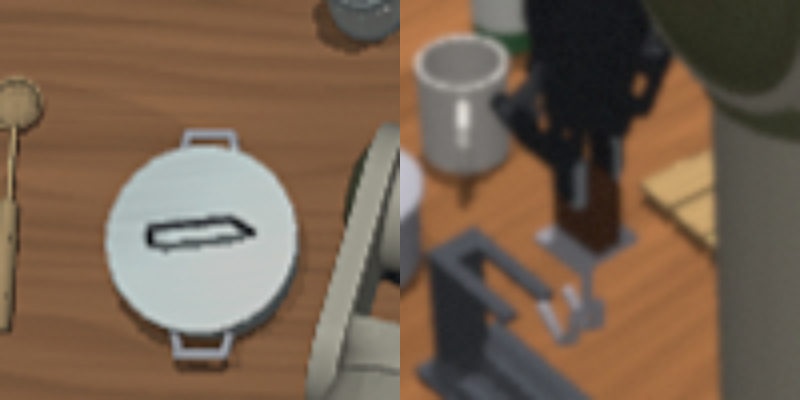

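The lifter is free of the stand: collar at about (585,240) and hooks at about (572,320) in the side crop. The lid and pan are undisturbed. Next I move to the entry pose.

{"name": "jog_arm", "arguments": {"plan": [[0,-30,0,-0.4],[0,-75,0,-0.8],[0,-125,0,-1.2],[2,-170,0,-1.48],[2,-210,0,-1.48],[2,-236,0,-1.48],[2,-236,0,-1.48],[2,-236,0,-1.48]]}}

```text
time: 5.9
position: [0.4222, 0.2728, 0.2269]
ee_rot: [0.997, 0.077, -0.001, 0.0]
wrist_force: [0.2, -0.2, -1.1]
width: 0.0205
gripper_force: 59.3
```

```bash
python3 - <<'E'
from h import *
go(.4238,.2733,.197,.154)
t=manip.grab_frame("top");s=manip.grab_frame("side")
cv2.imwrite("pics/m5.png",np.hstack([cv2.resize(t[150:250,150:250],(400,400),interpolation=2),cv2.resize(s[200:300,150:250],(400,400),interpolation=2)]))
E
```

```text
t 5.9 pos [422.2 272.8 226.9] yaw 0.1543 tilt [-0.002 -0.001] shift [ 1.7 -0.2 29.9] twist 0.002 w [ 0.2 -0.2 -1.1] 20.5
```

View pics/m5.png

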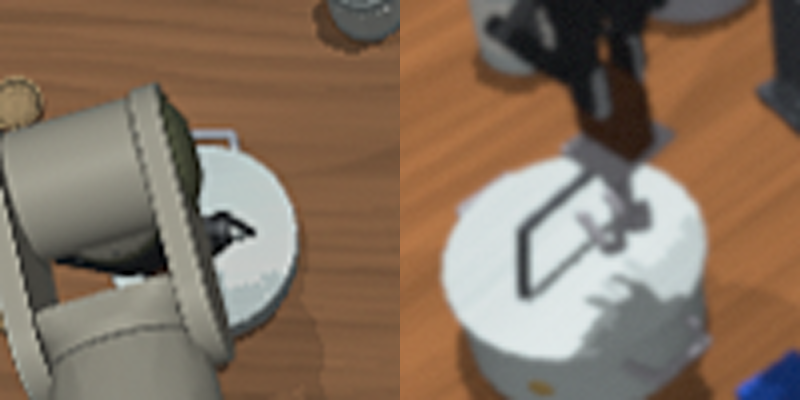

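The lifter hangs upright at the near side of the hoop. In the side crop the left hook's bend is at about (612,248), its tip at about (583,217), and the collar corners at (565,150) and (675,132). I check these against the projected model.

```bash
python3 - <<'E'
from h import *
o=np.array([.4222-.001,.2728,.2269-.0206]);y=.1543
R=Rn.from_euler("z",y).as_matrix()
for n,l in [("bendL",(13,11,-94)),("tipL",(34,11,-69)),("collar+x+y",(22,25,6)),("collar-x-y",(-22,-25,6)),("bendR",(13,-11,-94))]:
    print(n,((proj("side",[o+R@np.array(l)/1e3])[0]-[150,200]+.5)*4).round()+[400,0])
R2=Rn.from_euler("z",.154).as_matrix()
for l in [(0,34,123),(0,-34,123)]: print(((proj("side",[np.array([.4821,.2825,0])+R2@np.array(l)/1e3])[0]-[150,200]+.5)*4).round()+[400,0])
E
```

```text
bendL [611. 258.]
tipL [581. 215.]
collar+x+y [561. 153.]
collar-x-y [677. 135.]
bendR [636. 235.]
[524. 233.]
[602. 166.]
```

The model agrees to about a pixel. I lower, enter the hoop, and raise slowly.

{"name": "jog_arm", "arguments": {"plan": [[1,0,10,0],[1,0,20,0],[1,0,28,0],[1,0,28,0],[14,0,28,0],[28,0,28,0],[42,0,28,0],[48,0,28,0]]}}

```text
time: 7.0
position: [0.471, 0.2808, 0.1999]
ee_rot: [0.997, 0.077, -0.0, 0.0]
wrist_force: [0.4, 0.8, -1.6]
width: 0.0205
gripper_force: 59.3
```

```bash
python3 -c "
from h import *
go(.4703,.2807,.222,.154)"
```

```text
t 7.0 pos [471.  280.8 199.9] yaw 0.154 tilt [-0. -0.] shift [ -0.7   0.  -22.1] twist 0.0 w [ 0.4  0.8 -1.6] 20.5
```

{"name": "jog_arm", "arguments": {"plan": [[-1,0,-8,0],[-1,0,-15,0],[-1,0,-20,0],[-1,0,-24,0],[-1,0,-28,0],[-1,0,-32,0],[-1,0,-36,0],[-1,0,-40,0]]}}

```text
time: 8.0
position: [0.4689, 0.2806, 0.2403]
ee_rot: [0.997, 0.077, -0.0, 0.0]
wrist_force: [0.2, 0.5, -3.7]
width: 0.0203
gripper_force: 59.0
```

{"name": "jog_arm", "arguments": {"plan": [[0,0,-8,0],[0,0,-16,0],[0,0,-26,0],[0,0,-36,0],[0,0,-46,0],[0,0,-50,0],[0,0,-50,0]]}}

```text
time: 8.88
position: [0.4689, 0.2806, 0.2903]
ee_rot: [0.997, 0.077, 0.0, -0.0]
wrist_force: [0.7, 0.2, -4.5]
width: 0.0205
gripper_force: 59.0
```

```bash
python3 - <<'E'
from h import *
go(.456,-.271,.30,-.148)
t=manip.grab_frame("top");s=manip.grab_frame("side")
cv2.imwrite("pics/m6.png",np.hstack([cv2.resize(t[120:260,310:450],(400,400),interpolation=2),cv2.resize(s[170:310,140:280],(400,400),interpolation=2)]))
E
```

```text
t 8.88 pos [468.9 280.6 290.3] yaw 0.1545 tilt [0. 0.] shift [-97.6 543.1  -9.8] twist 2.166 w [ 0.7  0.2 -4.5] 20.5
```

View pics/m6.png

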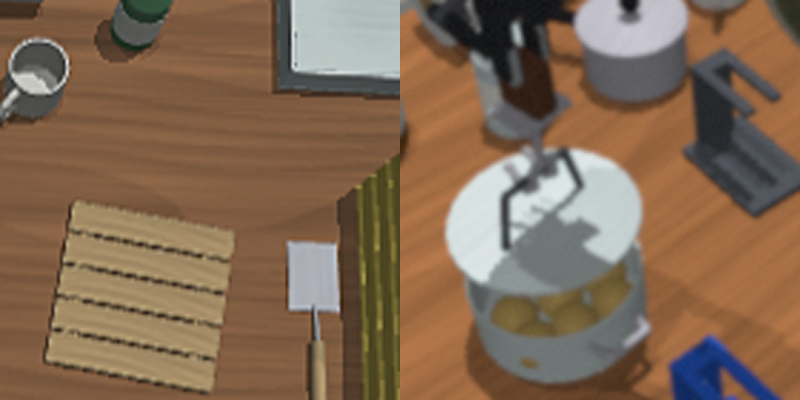

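The lid hangs level and clear of the pan, with its hoop in the hooks at about (540,175). The board is now fully visible, with top-crop corners (72,201), (235,232), (212,392) and (45,360), so I refit it.

```bash
python3 - <<'E'
from h import *
T=lambda u,v:px((u,v),(310,120),400/140)
p,r=fit([("top",(105,105,18),T(72,201)),("top",(105,-105,18),T(235,232)),("top",(-105,-105,18),T(212,392)),("top",(-105,105,18),T(45,360))],[.47,-.28,-.15]);print(p,r.tolist())
c=p[:2]-.012*np.array([np.cos(.1545),np.sin(.1545)]);print(c)
go(c[0],c[1],.35,.1545)
E
```

```text
[ 0.46654466 -0.28251942 -0.14840206] [[0.3, -0.1], [-0.2, -0.3], [-0.2, 0.1], [0.1, 0.2]]
[ 0.4546876  -0.28436605]
t 8.97 pos [468.8 280.6 289.8] yaw 0.1544 tilt [-0.001 -0.   ] shift [-100.9  556.1  -60.1] twist -0.001 w [-0.9 -0.3 -4.4] 20.1
```

{"name": "jog_arm", "arguments": {"plan": [[0,0,-8,0],[0,0,-18,0],[0,0,-28,0],[0,0,-38,0],[0,0,-48,0],[0,0,-56,0],[0,0,-60,0],[0,0,-60,0]]}}

```text
time: 9.98
position: [0.4689, 0.2807, 0.3502]
ee_rot: [0.997, 0.077, 0.0, -0.0]
wrist_force: [0.0, -0.7, -4.8]
width: 0.0201
gripper_force: 59.0
```

{"name": "jog_arm", "arguments": {"plan": [[-1,5,0,0],[-3,16,0,0],[-6,33,0,0],[-10,54,0,0],[-14,78,0,0],[-19,102,0,0],[-23,127,0,0],[-28,152,0,0]]}}

```text
time: 10.98
position: [0.4642, 0.1243, 0.3502]
ee_rot: [0.997, 0.077, 0.0, 0.0]
wrist_force: [1.4, -0.7, -4.2]
width: 0.0209
gripper_force: 59.0
```

{"name": "jog_arm", "arguments": {"plan": [[-5,25,0,0],[-9,50,0,0],[-14,75,0,0],[-18,100,0,0],[-23,125,0,0],[-27,150,0,0],[-32,175,0,0],[-36,200,0,0]]}}

```text
time: 11.98
position: [0.459, -0.0786, 0.3503]
ee_rot: [0.997, 0.077, 0.0, 0.0]
wrist_force: [0.3, -0.2, -4.3]
width: 0.0202
gripper_force: 59.0
```

{"name": "jog_arm", "arguments": {"plan": [[-5,25,0,0],[-9,50,0,0],[-14,75,0,0],[-18,100,0,0],[-23,125,0,0],[-27,147,0,0],[-30,164,0,0],[-33,178,0,0]]}}

```text
time: 12.98
position: [0.4544, -0.2589, 0.3501]
ee_rot: [0.997, 0.077, -0.0, -0.0]
wrist_force: [0.2, 0.7, -4.9]
width: 0.0203
gripper_force: 59.0
```

{"name": "jog_arm", "arguments": {"plan": [[-2,10,0,0],[-3,17,0,0],[-4,22,0,0],[-4,25,0,0],[-4,26,0,0],[-4,26,0,0],[-4,26,0,0]]}}

```text
time: 13.85
position: [0.4547, -0.2841, 0.3502]
ee_rot: [0.997, 0.077, 0.0, -0.0]
wrist_force: [-0.3, 0.4, -4.7]
width: 0.0204
gripper_force: 59.0
```

```bash
python3 -c "
from h import *
go(.4547,-.2844,.18,.1545)"
```

```text
t 13.85 pos [ 454.7 -284.1  350.2] yaw 0.1547 tilt [0. 0.] shift [ -0.    0.3 170.2] twist 0.002 w [-0.3  0.4 -4.7] 20.4
```

{"name": "jog_arm", "arguments": {"plan": [[0,0,8,0],[0,0,25,0],[0,0,45,0],[0,0,68,0],[0,0,90,0],[0,0,112,0],[0,0,130,0],[0,0,140,0]]}}

```text
time: 14.85
position: [0.4543, -0.2839, 0.2089]
ee_rot: [0.997, 0.077, -0.0, -0.001]
wrist_force: [-0.2, 0.3, -3.6]
width: 0.0206
gripper_force: 59.0
```

{"name": "jog_arm", "arguments": {"plan": [[0,0,5,0],[0,0,10,0],[0,0,15,0],[0,0,20,0],[0,0,24,0],[0,0,28,0],[0,0,31,0],[0,0,31,0]]}}

```text
time: 15.85
position: [0.4548, -0.2844, 0.1793]
ee_rot: [0.997, 0.077, 0.0, 0.0]
wrist_force: [0.0, -0.6, -1.1]
width: 0.0203
gripper_force: 59.3
```

```bash
python3 - <<'E'
from h import *
go(.4547,-.2844,.174,.1545)
t=manip.grab_frame("top");s=manip.grab_frame("side")
cv2.imwrite("pics/m7.png",np.hstack([cv2.resize(t[150:270,310:430],(400,400),interpolation=2),cv2.resize(s[110:230,270:390],(400,400),interpolation=2)]))
E
```

```text
t 15.85 pos [ 454.8 -284.4  179.3] yaw 0.1544 tilt [ 0. -0.] shift [-0.1 -0.   5.3] twist -0.0 w [ 0.  -0.6 -1.1] 20.3
```

View pics/m7.png

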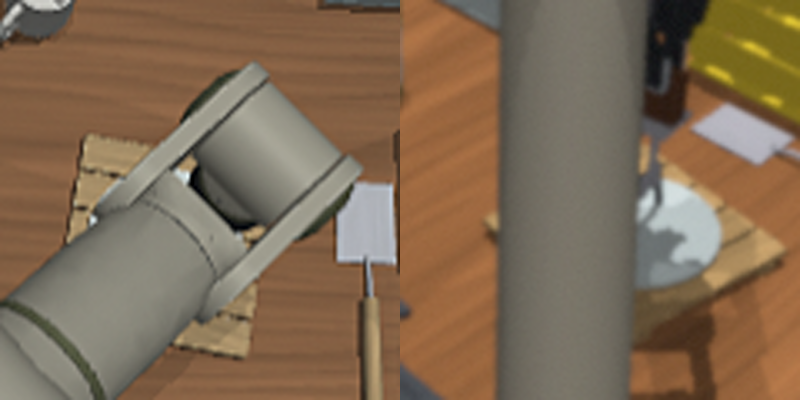

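The force has dropped to the lifter's own weight, and the visible part of the lid, at about (680,240), lies flat on the board. I lower the hooks off the bar and back out.

{"name": "jog_arm", "arguments": {"plan": [[0,0,7,0],[0,0,14,0],[0,0,21,0],[0,0,22,0],[0,0,22,0],[-10,0,22,0],[-22,0,22,0],[-34,0,22,0]]}}

```text
time: 16.95
position: [0.42, -0.2897, 0.1572]
ee_rot: [0.997, 0.077, -0.0, 0.0]
wrist_force: [-0.5, -0.7, -2.3]
width: 0.0205
gripper_force: 59.3
```

{"name": "jog_arm", "arguments": {"plan": [[-12,0,0,0],[-24,0,0,0],[-36,0,0,0],[-36,0,0,0],[-36,0,-30,0],[-36,0,-80,0],[-36,0,-100,0],[-36,0,-100,0]]}}

```text
time: 17.95
position: [0.386, -0.2954, 0.2581]
ee_rot: [0.997, 0.077, 0.001, 0.001]
wrist_force: [0.6, 0.0, -2.5]
width: 0.0203
gripper_force: 59.4
```

```bash
python3 -c "
from h import *
go(.4085,.038,.257,-.0521)"
```

```text
t 17.95 pos [ 386.  -295.4  258.1] yaw 0.1548 tilt [ 0.002 -0.002] shift [  73.6 -325.9    0.4] twist 1.482 w [ 0.6  0.  -2.5] 20.3
```

{"name": "jog_arm", "arguments": {"plan": [[5,-20,0,0.2],[13,-60,0,0.5],[24,-105,0,0.9],[34,-150,0,1.3],[44,-195,0,1.48],[54,-240,0,1.48],[64,-283,0,1.48],[70,-310,0,1.48]]}}

```text
time: 18.95
position: [0.4063, 0.024, 0.2558]
ee_rot: [1.0, -0.025, -0.001, -0.0]
wrist_force: [0.2, -0.3, -1.2]
width: 0.0206
gripper_force: 59.4
```

```bash
python3 - <<'E'
from h import *
go(.4085,.0379,.1485,-.0521)
t=manip.grab_frame("top")
cv2.imwrite("pics/m8.png",cv2.resize(t[140:260,300:440],(700,600),interpolation=2))
E
```

```text
t 18.95 pos [406.3  24.  255.8] yaw -0.0506 tilt [-0.002  0.001] shift [  1.7 -13.9 107.3] twist 0.01 w [ 0.2 -0.3 -1.2] 20.6
```

View pics/m8.png

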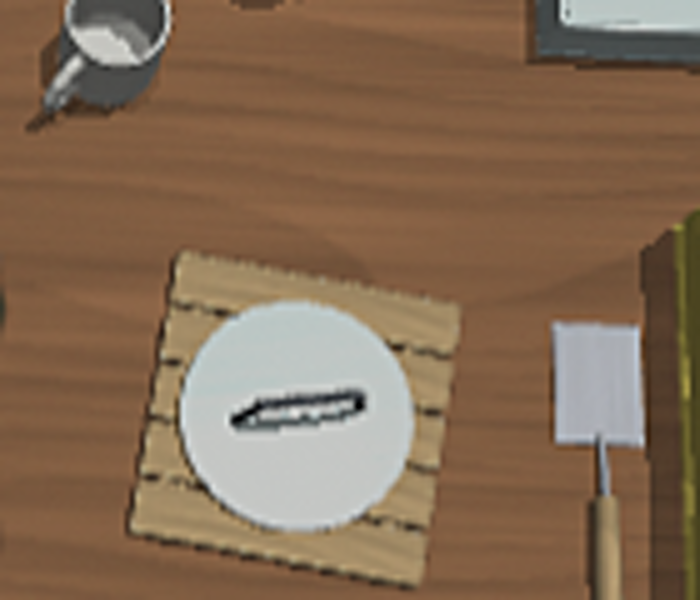

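The lid lies flat and centred: lid centre at about (297,415), board centre at about (295,420). I return to the drawn-out pose in front of the stand.

{"name": "jog_arm", "arguments": {"plan": [[2,-10,0,0],[2,-14,0,0],[2,-14,30,0],[2,-14,70,0],[2,-14,100,0],[2,-14,107,0],[2,-14,107,0],[2,-14,107,0]]}}

```text
time: 20.0
position: [0.4104, 0.0357, 0.1511]
ee_rot: [1.0, -0.026, 0.001, 0.0]
wrist_force: [-0.4, -0.7, -2.4]
width: 0.0205
gripper_force: 59.3
```

```bash
python3 -c "
from h import *
go(.5002,.0331,.1485,-.0521)"
```

```text
t 20.0 pos [410.4  35.7 151.1] yaw -0.0525 tilt [ 0.002 -0.   ] shift [89.9 -2.2  2.8] twist -0.003 w [-0.4 -0.7 -2.4] 20.5
```

{"name": "jog_arm", "arguments": {"plan": [[0,-2,0,0],[15,-2,2,0],[32,-2,2,0],[50,-2,2,0],[67,-2,2,0],[82,-2,2,0],[90,-2,2,0],[90,-2,2,0]]}}

```text
time: 21.0
position: [0.5001, 0.0332, 0.1479]
ee_rot: [1.0, -0.026, -0.0, -0.0]
wrist_force: [0.5, -0.3, -1.8]
width: 0.0202
gripper_force: 59.4
```

```bash
python3 -c "
from h import *
go(.5002,.0331,.1356,-.0521)"
```

```text
t 21.0 pos [500.1  33.2 147.9] yaw -0.052 tilt [-0.  0.] shift [ 0.1  0.1 12.3] twist 0.0 w [ 0.5 -0.3 -1.8] 20.2
```

{"name": "jog_arm", "arguments": {"plan": [[0,0,4,0],[0,0,8,0],[0,0,11,0],[0,0,12,0],[0,0,12,0]]}}

```text
time: 21.62
position: [0.4996, 0.0332, 0.1361]
ee_rot: [1.0, -0.026, -0.0, -0.0]
wrist_force: [0.1, -0.2, -0.7]
width: 0.0206
gripper_force: 59.4
```

{"name": "jog_arm", "arguments": {"plan": [[0,0,0,0],[0,0,0,0],[0,0,0,0],[0,0,0,0],[0,0,0,0],[0,0,0,0]], "gripper": 1}}

```text
time: 22.38
position: [0.4997, 0.0332, 0.1361]
ee_rot: [1.0, -0.026, -0.0, -0.0]
wrist_force: [-0.3, -0.1, 0.4]
width: 0.0852
gripper_force: 0.0
```

{"name": "jog_arm", "arguments": {"plan": [[0,0,-15,0],[0,0,-40,0],[0,0,-80,0],[0,0,-120,0],[-40,0,-140,0],[-90,0,-140,0],[-90,0,-140,0]]}}

```text
time: 23.25
position: [0.4075, 0.0383, 0.2768]
ee_rot: [1.0, -0.026, 0.0, 0.0]
wrist_force: [0.5, 0.0, 0.2]
width: 0.0854
gripper_force: 0.0
```

No picture views are left, so I compare the stand region numerically with the first side picture before handing in.

```bash
python3 - <<'E'
from h import *
a=cv2.imread("pics/side0.png")
b=cv2.resize(manip.grab_frame("side"),(800,600),interpolation=cv2.INTER_CUBIC)
for n,(x0,y0,x1,y1) in {"grip":(355,258,388,298),"stand+lifter":(340,255,410,350),"saucepan":(290,235,345,290),"pan low":(235,410,325,432)}.items():
    T=a[y0:y1,x0:x1];r=cv2.matchTemplate(b[y0-15:y1+15,x0-15:x1+15],T,cv2.TM_CCOEFF_NORMED)
    _,v,_,l=cv2.minMaxLoc(r);print(n,round(v,3),"shift",l[0]-15,l[1]-15)
E
```

```text
grip 0.994 shift 0 0
stand+lifter 0.997 shift 0 0
saucepan 1.0 shift 0 0
pan low 0.94 shift 0 0
```

```bash
python3 -c "
from bench import manip
print(manip.finish_job())"
```

```text
the job is handed in; nothing more can be done
None
```

The lid is flat in the middle of the board, the lifter is back in its stand and released, and the job was handed in at about 23 s; no verdict was returned, but image checks showed the lid centred on the board and the lifter, pan and saucepan where they started.

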